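# Snap shut the loose accessory case in the alteration shop

## Robot

A 7-joint arm with a two-finger parallel gripper is mounted at the origin on the work surface. World frame = base frame: x ahead of the robot, y to its left, z up, the work surface at z = 0. Lengths are in m, angles in degrees, forces in N, time in s.
With the tool pointing down it reaches from about 0.4 to 0.9 m from the base axis. Payload 5.6 kg.
Tool frame: the origin (TCP) lies on the centre line of the jaws, within the pads' length; the fingertips stand 19 mm ahead of it and the grasp point (between the pads) is the TCP; z points along the fingers, y is the direction in which the jaws open and shut (so a half turn about z gives the same grasp; the last joint's range is limited). The gripper opens to 92 mm and grips with 3 to 60 N. Pads are 20 mm wide; open, the fingers measure 128 mm over their backs; the gripper's body (75 mm by 189 mm) begins 69 mm behind the grasp point.
Start: joints at [62.911, 26.786, -0.665, 91.828, 0.344, 61.387, -3.226], TCP at [0.271, -0.591, 0.234] pointing down, gripper open.
Joint ranges: [-144.91, 144.91], [-17.63, 115.5], [-89.93, 88.59], [15.96, 139.68], [-74.01, 254.01], [8.47, 105.57], [-167.45, 167.45]. Speed limits (degrees/s): [147.25, 147.25, 180, 180, 180, 180, 180].

## Interface

Orientations are given as [roll, pitch, yaw] about the fixed x, y, z axes, in that order (R = Rz(yaw) Ry(pitch) Rx(roll)).
In Python, from plant import robot, cams gives the robot as it stands. The module is installed in compiled form; this text tells all that it offers.
- The arm moves only by the tool arm_command, never from a script. Its arguments are lists of equal length, an entry for each row: "turn": the turn, a rotation vector about the world's x, y, z in units of 90 degrees (1.0 is 90 degrees), a list of three; "translation": the shift along the world's x, y, z in units of 0.4 m (1.0 is 0.4 m), a list of three; "jaw": the gripper's target within -1 to 1 (fully open at 1, half-way at 0, shut at -1). A call has 1 to 8 rows; each row is the pose to reach, as a shift and turn from the pose commanded when the call began; what a row does not reach only later rows make up. A row lasts 1/8 s, in which the tool goes at most 62.5 mm and 10.7 degrees, less where a joint would pass 70% of its speed; a pose out of reach is approached as far as the arm can. A call with a number of a shift or a turn outside -1 to 1 is refused whole. A call with a gripper value outside its range is refused whole. The fingers move at their own pace and stop on an object; "force" is the grip in N (left out, the last holds). Time passes only in rows, so rows that repeat a pose let the fingers close. It gives the time, the measured TCP pose, the force and the opening at its end, in the units of the state.
- robot.read_state(): the state, without advancing time (a new reading comes with each control period).
- cams.grab_frame(name): name is "scene" or "top" or "wrist"; returns the picture (420x560x3 uint8, red, green, blue); there is no depth.
- cams.camera_params(name): a dict with "mtx" (3x3 intrinsics, pixels), "extrinsics" (4x4, takes a point from world to camera coordinates). Camera axes: x right, y down, z forward; pixel columns grow to the right and rows downward; lengths in m; the calibration is good to about 2 mm. A picture is of the moment at which its call begins: read the wrist's pose just before it. camera_params takes no time and is no camera call; for the wrist camera it gives the pose at the moment of the call.
- robot.close_job(): hands the job in, once; it reports no verdict.
The state is a dict: "clock": time; "qpos": joint angles; "qvel": joint speeds; "effort": joint torques, N m; "eef_pos": TCP position; "ee_rot": TCP orientation; "ft_force": force on the tool from outside, world axes, zero at the start; "ft_torque": the same for the moment, N m; "gripper_width": finger opening in m.
Only numpy, scipy, OpenCV 4.12 (cv2) and the standard library are available. Lean on these libraries where they do the work, as an engineer would, in place of code of your own. Each camera call takes 0.05 s, during which the arm holds its last target.

## Task

Three accessory cases stand on the cutting mat and one of them has its catch sticking out open. Tug the lid of that case up by its handle about a finger's breadth (15 mm at the front edge) to make sure it is the loose one, let the lid all the way down again, then press its catch down so that it snaps shut and the case stays closed.

Things in the scene. Friction and masses are not known exactly. Their poses are not given: they have to be found in the camera images.
- case_a: The loose case: mid-grey hard case, 120 mm along its own x, 130 mm along its own y, 65 mm high base plus 25 mm lid, lid top 90 mm above the table. Fixed to the bench. Origin: centre of its underside; own z up, own +x points to its front, where the steel catch is, in the middle.
- handle (a point): Centre of the black handle bar on the middle of case_a's lid, straight above the case's origin when the lid is down, 114 mm above the table. The bar is 56 mm along the case's x, 14 mm wide along its y and 12 mm thick, 18 mm clear of the lid, on a leg at each end. Pinch it across its width (the case's y).
- lid (a joint): Lid of case_a, rad: 0 fully down, grows as the front edge rises (to 1.3). Hinged along y at x = -60 mm, z = 65 mm in the frame of case_a. It weighs about 250 g and falls shut when let go. With the catch shut it is held down.
- catch (a joint): Catch of case_a, rad: 0 shut, hanging down the front; 1.7 open. Steel flap 34 mm wide, hinged along y at x = +61, z = 72 mm (case frame); open it sticks out level to x = 100 mm, top face 80 mm above the table. A spring holds it at both ends. A push straight down on its outer half (x = 85 to 98), 5 to 10 N, to 50 mm above the table takes it past 0.85; from there it snaps to 0.
- case_b: A latched case of the same make and size, its catch already shut and its lid fast. Fixed to the bench; same frame as case_a.
- case_c: Another latched case, the same as case_b.

How it is judged (in metres and radians):
On the way, in this order (a step that is already met when the one before it is completed fails the run):
1. the loose lid is tugged up at least 0.07 rad (8 mm at its front edge), its catch still open (value of joint lid above 0.07 rad and value of joint catch above 1.2 rad), for 0.05 s.
2. the lid is fully down again, its catch still open (value of joint lid below 0.03 rad and value of joint catch above 1.2 rad), for 0.1 s.
3. the catch is snapped shut (value of joint catch below 0.15 rad), for 0.2 s.
At the end, for the whole second after the job is handed in: The lid of the loose case is fully down (within 0.03 rad, 3.6 mm at the front edge) and its catch is snapped shut (within 0.15 rad) (value of joint lid below 0.03 rad and value of joint catch below 0.15 rad); the robot touches nothing.
It also fails if it takes over 42 s, if anything falls off the work surface, if the arm or the gripper's body presses on something with over 40 N, if the wrist force passes 120 N, or if a joint passes its speed limit or range.

## Working session

There is one attempt and no reset: what is moved stays moved. The work goes in short steps, Python scripts to look and compute and a tool call to move; the robot and the scene stay as the last step left them, time stands still between calls to the robot, and variables do not carry over. Pictures are saved under pics/ and viewed, and the job is handed in when it is done.

Besides the shell and the picture viewer there is one more tool, called after "Call:" as a command line: name --argument value ..., lists and objects as JSON in quotes. arm_command: Moves the arm, as the interface text tells. Shifts and turns lie within -1 to 1; 1 stands for 0.4 m of shift or 90 degrees of turn. Its arguments: {"type":"object","properties":{"turn":{"type":"array"},"translation":{"type":"array"},"jaw":{"type":"array"},"force":{"type":"number"}},"required":["turn","translation","jaw"]}

```bash
mkdir -p pics; python3 - <<'E'
from plant import robot,cams
import cv2
print(robot.read_state())
for n in("scene","top"):
    f=cams.grab_frame(n); cv2.imwrite(f"pics/{n}0.png",f[:,:,::-1]); p=cams.camera_params(n); print(n,p)
E
```

```text
{'clock': 0.0, 'qpos': array([62.90943733, 26.83474299, -0.66611979, 91.88097376,  0.34269363,
       61.38559071, -3.22572392]), 'qvel': array([-0.03132516,  0.13050918,  0.09037778,  0.08795709,  0.11393601,
       -0.06941109,  0.01397219]), 'effort': array([-1.69091500e-04, -5.20562768e+01, -1.25479596e-02, -2.43743277e+01,
       -5.67394984e-02,  1.72537268e-02,  1.55407934e-04]), 'eef_pos': array([ 0.27058693, -0.59039899,  0.23265417]), 'ee_rot': array([-1.79900834e+02,  5.44770486e-03,  2.46238789e+01]), 'ft_force': array([0.14785522, 0.06198926, 0.46727658]), 'ft_torque': array([-0.02333617, -0.04023038, -0.04540444]), 'gripper_width': 0.09163959346257515}
scene {'mtx': array([[417.24690936,   0.        , 280.44884491],
       [  0.        , 417.24690936, 213.43746555],
       [  0.        ,   0.        ,   1.        ]]), 'extrinsics': array([[-0.15972607,  0.98692609, -0.02155165,  0.07713431],
       [ 0.61061042,  0.08162098, -0.78771374, -0.21187232],
       [-0.77565617, -0.13897808, -0.61566435,  1.1958066 ],
       [ 0.        ,  0.        ,  0.        ,  1.        ]])}
top {'mtx': array([[449.98434175,   0.        , 283.18261086],
       [  0.        , 449.98434175, 209.81761741],
       [  0.        ,   0.        ,   1.        ]]), 'extrinsics': array([[-2.85399356e-02, -9.99587128e-01,  3.32354555e-03,
         6.39356385e-04],
       [-9.91370939e-01,  2.78794689e-02, -1.28087459e-01,
         5.05865181e-01],
       [ 1.27941916e-01, -6.95047429e-03, -9.91757308e-01,
         8.89537935e-01],
       [ 0.00000000e+00,  0.00000000e+00,  0.00000000e+00,
         1.00000000e+00]])}
```

View pics/scene0.png

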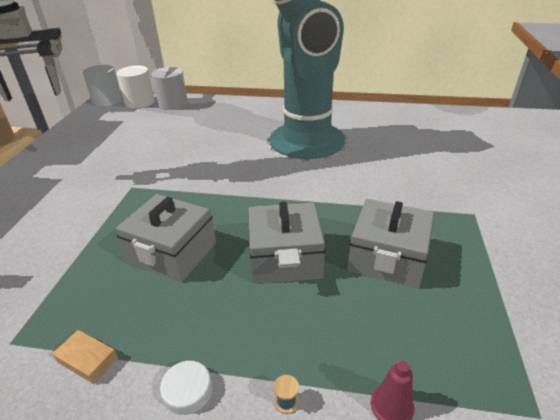

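View pics/top0.png

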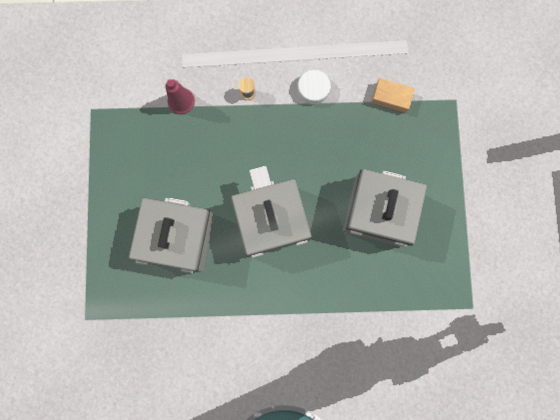

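The top view shows the middle case with its white catch sticking out at about (261,178). The other two show only a thin sliver of catch. So the middle case is case_a, with its handle at about (270,215). Next I'll measure it.

```bash
cat > h.py <<'E'
import numpy as np, cv2
def ray(p,uv,z):
    K,E=p["mtx"],p["extrinsics"];R,t=E[:3,:3],E[:3,3]
    c=-R.T@t; d=R.T@np.linalg.inv(K)@np.array([uv[0],uv[1],1.]); return c+d*(z-c[2])/d[2]
E
python3 - <<'E'
from plant import robot,cams
from h import *
f=cv2.imread("pics/top0.png");p=cams.camera_params("top")
x0,y0,x1,y1=222,155,322,270
c=f[y0:y1,x0:x1]; cv2.imwrite("pics/crop0.png",cv2.resize(c,None,fx=5,fy=5,interpolation=cv2.INTER_NEAREST))
g=cv2.cvtColor(c,cv2.COLOR_BGR2GRAY);hsv=cv2.cvtColor(c,cv2.COLOR_BGR2HSV)
def comp(m,z,n):
    m=m.astype(np.uint8)
    k,l,s,ce=cv2.connectedComponentsWithStats(m)
    i=1+np.argmax(s[1:,4]); 
    cn=cv2.findContours((l==i).astype(np.uint8),cv2.RETR_EXTERNAL,cv2.CHAIN_APPROX_NONE)[0][0]
    w=np.array([ray(p,q[0]+[x0,y0],z)[:2] for q in cn],np.float32)
    r=cv2.minAreaRect(w); print(n,s[i],ce[i]+[x0,y0],ray(p,ce[i]+[x0,y0],z),r)
comp(g>200,.08,"catch")
comp(g<45,.12,"handle")
comp((hsv[:,:,1]<40)&(g>75)&(g<190),.09,"lid")
E
```

```text
catch [ 28  11  21  23 328] [260.02134146 176.85365854] [0.56598454 0.03018283 0.08      ] ((0.5657070279121399, 0.030049853026866913), (0.039392124861478806, 0.033037759363651276), 13.99311351776123)Traceback (most recent call last):
  File "<stdin>", line 15, in <module>
  File "<stdin>", line 10, in comp
    return _wrapfunc(a, 'argmax', axis=axis, out=out, **kwds)
    return bound(*args, **kwds)
ValueError: attempt to get argmax of an empty sequence
```

View pics/crop0.png

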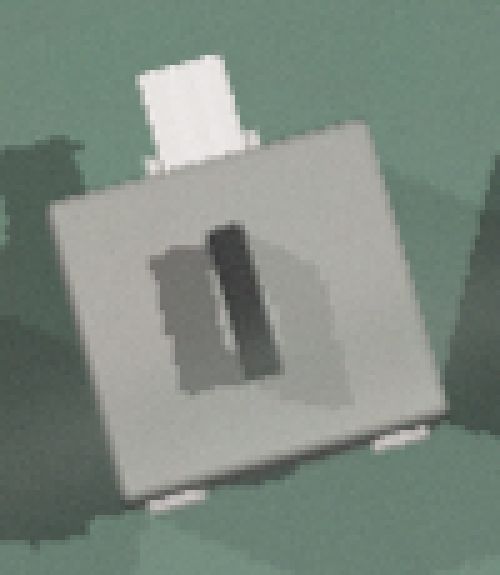

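```bash
python3 - <<'E'
from plant import cams
from h import *
p=cams.camera_params("top")
R=lambda q,z:ray(p,np.array(q)/5-.4+[222,155],z)
C=np.array([R(q,.09) for q in[(52,203),(367,122),(447,412),(125,500)]]);print(C,C.mean(0))
for i in range(4):
    d=C[i]-C[(i+1)%4];print(np.linalg.norm(d),np.degrees(np.arctan2(d[1],d[0])))
f=cv2.imread("pics/top0.png");g=cv2.cvtColor(f,cv2.COLOR_BGR2GRAY)[190:240,255:285]
m=(g<105).astype(np.uint8);k,l,s,ce=cv2.connectedComponentsWithStats(m);print(s,ce+[255,190])
hh=np.array([R(q,.12) for q in[(207,232),(240,224),(280,375),(246,381)]]);print(hh,hh.mean(0)); d=(hh[0]+hh[1]-hh[2]-hh[3])/2;print(np.linalg.norm(d),np.degrees(np.arctan2(d[1],d[0])))
# catch->origin
for th in(12,14):
  t=np.radians(th);print(np.array([.566,.0301])-.0805*np.array([np.cos(t),np.sin(t)]))
# scene check: handle, top at scene
ps=cams.camera_params("scene");E=ps["extrinsics"]
def pr(X): c=E[:3,:3]@X+E[:3,3];u=ps["mtx"]@c;return u[:2]/u[2]
print("scene proj handle",pr(hh.mean(0)),[pr(c) for c in C],pr(np.array([.566,.030,.08])))
E
```

```text
[[ 0.52944069  0.08452733  0.09      ]
 [ 0.5578078  -0.03789488  0.09      ]
 [ 0.44456121 -0.06479213  0.09      ]
 [ 0.41466245  0.05846895  0.09      ]] [0.48661804 0.01007732 0.09      ]
0.1256657940408281 103.04607660223692
0.11639695695380946 13.360787421638307
0.12683544938060212 -76.3654151804955
0.1176991213852855 -167.20882650187818
[[   0    0   30   50 1282]
 [   8   10   15   31  218]] [[269.4024961  214.47347894]
 [270.0733945  214.6559633 ]]
[[ 0.51195851  0.02392671  0.12      ]
 [ 0.5146197   0.0115988   0.12      ]
 [ 0.45794714 -0.00174594  0.12      ]
 [ 0.45608587  0.01083292  0.12      ]] [0.4851528  0.01115312 0.12      ]
0.05780444547939113 13.219921768095745
[0.48725912 0.01336311]
[0.48789119 0.01062529]
scene proj handle [284.97079354 208.25133624] [array([323.48275973, 240.99180591]), array([250.42725833, 245.47358023]), array([249.45855537, 204.82817522]), array([314.76330123, 200.67402955])] [289.11753232 256.84003386]
```

```bash
python3 - <<'E'
import cv2
f=cv2.imread("pics/scene0.png")[165:290,240:330];cv2.imwrite("pics/crop1.png",cv2.resize(f,None,fx=5,fy=4.8,interpolation=cv2.INTER_NEAREST))
E
```

```text
(no output)
```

View pics/crop1.png

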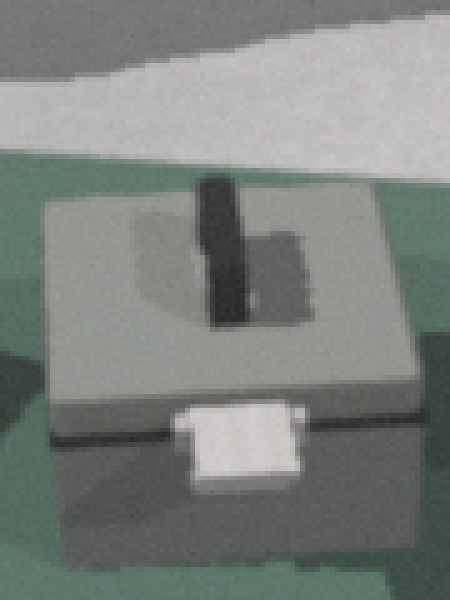

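The top view gives the handle at (0.486, 0.011) with a yaw of about 13.3°. The lid comes out at 126×117 mm and the handle at 58 mm, both close to the given sizes. The measured catch position and the scene-view reprojection also agree. Now I'll approach.

Call:
arm_command --turn '[[0, 0, -0.126], [0, 0, -0.126], [0, 0, -0.126], [0, 0, -0.126], [0, 0, -0.126], [0, 0, -0.126], [0, 0, -0.126], [0, 0, -0.126]]' --translation '[[0.36, 1, 0], [0.36, 1, 0], [0.36, 1, 0], [0.36, 1, 0], [0.36, 1, 0], [0.36, 1, 0], [0.36, 1, 0], [0.36, 1, 0]]' --jaw '[1, 1, 1, 1, 1, 1, 1, 1]'

```text
clock: 1.1
eef_pos: [0.4158, -0.1872, 0.2336]
ee_rot: [-180.0, -0.0, 13.7]
ft_force: [-0.0, -0.7, 0.3]
gripper_width: 0.0922
```

Call:
arm_command --turn '[[0, 0, 0], [0, 0, 0], [0, 0, 0], [0, 0, 0], [0, 0, 0], [0, 0, 0]]' --translation '[[0.178, 0.505, 0], [0.178, 0.505, 0], [0.178, 0.505, 0], [0.178, 0.505, 0], [0.178, 0.505, 0], [0.178, 0.505, 0]]' --jaw '[1, 1, 1, 1, 1, 1]'

```text
clock: 1.85
eef_pos: [0.4856, 0.009, 0.2332]
ee_rot: [180.0, 0.1, 13.1]
ft_force: [-0.2, -0.2, -0.5]
gripper_width: 0.0921
```

```bash
python3 - <<'E'
from plant import robot,cams
from h import *
s=robot.read_state();p=cams.camera_params("wrist");f=cams.grab_frame("wrist");cv2.imwrite("pics/w0.png",f[:,:,::-1])
print(s["eef_pos"],s["ee_rot"]);np.savez("w0.npz",mtx=p["mtx"],extrinsics=p["extrinsics"])
E=p["extrinsics"];print(-E[:3,:3].T@E[:3,3])
def pr(X): c=E[:3,:3]@X+E[:3,3];u=p["mtx"]@c;return u[:2]/u[2]
print(pr(np.array([.486,.011,.12])),pr(np.array([.566,.030,.08])))
E
```

```text
[0.48562228 0.00900031 0.23321307] [1.79961652e+02 7.05840450e-02 1.31335635e+01]
[0.56250382 0.02642601 0.38393032]
[277.15448882 207.21295703] [276.79967438 100.879946  ]
```

View pics/w0.png

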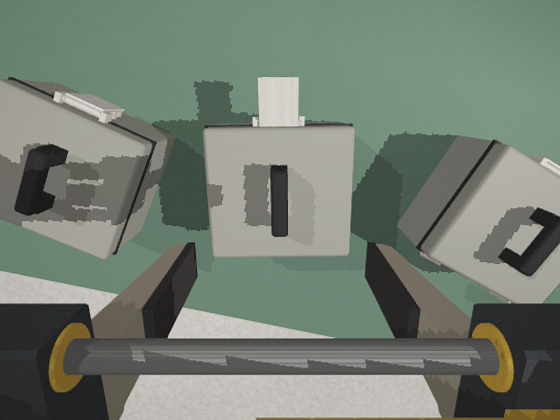

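The wrist view shows the handle at (279,201), upright in the image, so the yaw is aligned. The catch is at (279,102), within about 2 px of the prediction. I'll descend and grip.

Call:
arm_command --turn '[[0, 0, 0], [0, 0, 0], [0, 0, 0], [0, 0, 0], [0, 0, 0], [0, 0, 0]]' --translation '[[0.003, -0.001, -0.08], [0.003, -0.001, -0.16], [0.003, -0.001, -0.23], [0.003, -0.001, -0.27], [0.003, -0.001, -0.293], [0.003, -0.001, -0.293]]' --jaw '[0.3, 0.0, -0.2, -0.2, -0.2, -0.2]'

```text
clock: 2.65
eef_pos: [0.4872, 0.0103, 0.1163]
ee_rot: [180.0, 0.0, 13.2]
ft_force: [0.6, -0.4, 0.2]
gripper_width: 0.037
```

Call:
arm_command --turn '[[0, 0, 0], [0, 0, 0], [0, 0, 0], [0, 0, 0], [0, 0, 0], [0, 0, 0], [0, 0, 0], [0, 0, 0]]' --translation '[[0, 0, 0], [0, 0, 0], [0, 0, 0], [0, 0, 0], [0, 0, 0], [0, 0, 0], [0, 0, 0], [0, 0, 0]]' --jaw '[-1, -1, -1, -1, -1, -1, -1, -1]' --force 15

```text
clock: 3.65
eef_pos: [0.4876, 0.0108, 0.1169]
ee_rot: [180.0, -0.0, 13.3]
ft_force: [0.3, 0.6, 6.5]
gripper_width: 0.0139
```

The grip is 13.9 mm wide, which matches the 14 mm bar. Now I'll tug the lid up along the hinge arc to about 0.125 rad.

Call:
arm_command --turn '[[0.0046, -0.0194, 0], [0.0092, -0.0387, 0], [0.0137, -0.058, 0], [0.0183, -0.0774, 0], [0.0183, -0.0774, 0], [0.0183, -0.0774, 0]]' --translation '[[-0.0038, -0.0009, 0.0046], [-0.0078, -0.0018, 0.0091], [-0.0118, -0.0028, 0.0135], [-0.016, -0.0038, 0.0178], [-0.016, -0.0038, 0.0178], [-0.016, -0.0038, 0.0178]]' --jaw '[-1, -1, -1, -1, -1, -1]'

```text
clock: 4.4
eef_pos: [0.4812, 0.0093, 0.1236]
ee_rot: [180.0, -7.2, 13.3]
ft_force: [2.7, 0.1, -0.7]
gripper_width: 0.0138
```

```bash
python3 - <<'E'
from plant import robot,cams
from h import *
f=cams.grab_frame("scene")[:,:,::-1][140:300,210:370];cv2.imwrite("pics/s1.png",cv2.resize(f,None,fx=3.7,fy=3.7,interpolation=cv2.INTER_NEAREST))
E
```

```text
(no output)
```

View pics/s1.png

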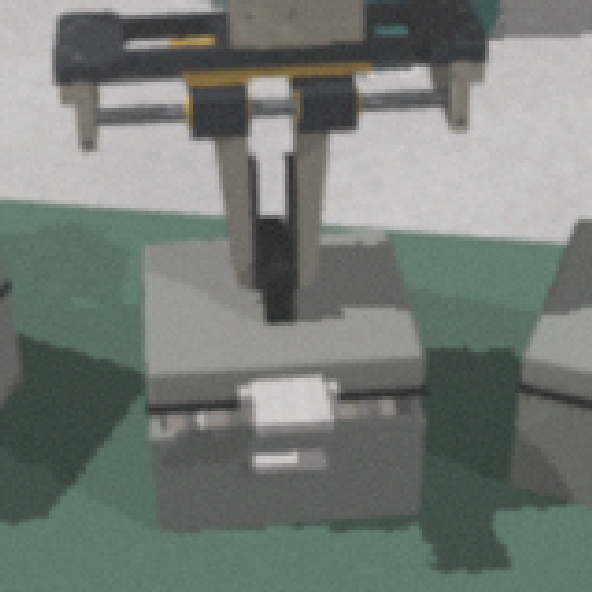

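The lid is up: there is a lit gap under its front edge, from about (150,415) to (420,405) in the crop, and the catch still sticks out. I'll lower it along the arc and then let go.

Call:
arm_command --turn '[[-0.0046, 0.0194, 0], [-0.0091, 0.0387, 0], [-0.0137, 0.058, 0], [-0.0183, 0.0774, 0], [-0.0183, 0.0774, 0], [-0.0183, 0.0774, 0], [-0.0183, 0.0774, 0]]' --translation '[[0.0042, 0.001, -0.0043], [0.0082, 0.002, -0.0087], [0.0122, 0.0029, -0.0132], [0.016, 0.0038, -0.0178], [0.016, 0.0038, -0.0178], [0.016, 0.0038, -0.0178], [0.016, 0.0038, -0.0178]]' --jaw '[-1, -1, -1, -1, -1, -1, -1]'

```text
clock: 5.32
eef_pos: [0.4877, 0.0108, 0.1168]
ee_rot: [180.0, -0.0, 13.3]
ft_force: [0.2, -0.1, 4.6]
gripper_width: 0.014
```

Call:
arm_command --turn '[[0, 0, 0], [0, 0, 0], [0, 0, 0], [0, 0, 0], [0, 0, 0]]' --translation '[[0, 0, 0], [0, 0, 0], [0, 0, 0], [0, 0, 0], [0, 0, 0]]' --jaw '[-0.2, -0.2, -0.2, -0.2, -0.2]'

```text
clock: 5.95
eef_pos: [0.4871, 0.0107, 0.1163]
ee_rot: [180.0, 0.0, 13.3]
ft_force: [-0.1, -0.4, 0.5]
gripper_width: 0.037
```

Call:
arm_command --turn '[[0, 0, 0], [0, 0, 0], [0, 0, 0], [0, 0, 0], [0, 0, 0]]' --translation '[[0, 0, 0.05], [0, 0, 0.12], [0, 0, 0.2], [0, 0, 0.2], [0, 0, 0.2]]' --jaw '[-0.2, -0.2, -0.2, -1, -1]'

```text
clock: 6.58
eef_pos: [0.4867, 0.0105, 0.1958]
ee_rot: [180.0, 0.1, 13.3]
ft_force: [0.4, -0.2, 0.0]
gripper_width: 0.0187
```

```bash
python3 - <<'E'
from plant import robot,cams
from h import *
p=cams.camera_params("wrist");f=cams.grab_frame("wrist");cv2.imwrite("pics/w1.png",f[:,:,::-1])
f=cams.grab_frame("scene")[:,:,::-1][140:300,210:370];cv2.imwrite("pics/s2.png",cv2.resize(f,None,fx=3.7,fy=3.7,interpolation=cv2.INTER_NEAREST))
s=robot.read_state();print(s["eef_pos"],s["gripper_width"])
E=p["extrinsics"]
def pr(X): c=E[:3,:3]@X+E[:3,3];u=p["mtx"]@c;return u[:2]/u[2]
print(pr(np.array([.566,.030,.08])))
import pickle;pickle.dump(p,open("w1.pkl","wb"))
E
```

```text
[0.48644807 0.01058038 0.19530785] 0.010594091153588576
[278.3878112  102.14786014]
```

View pics/s2.png

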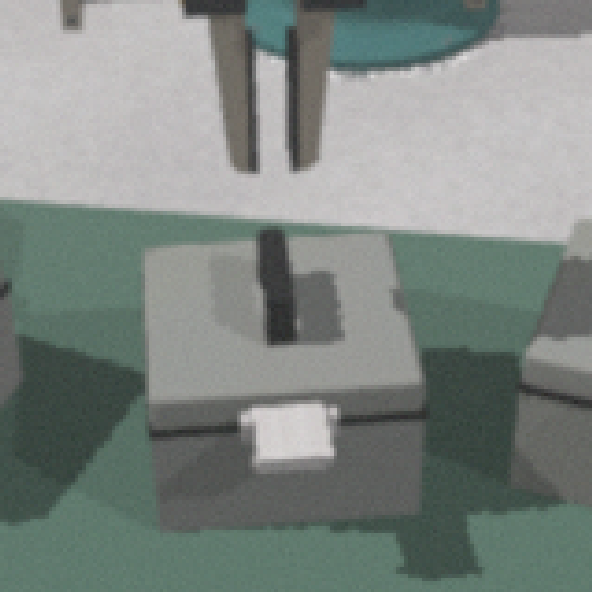

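View pics/w1.png

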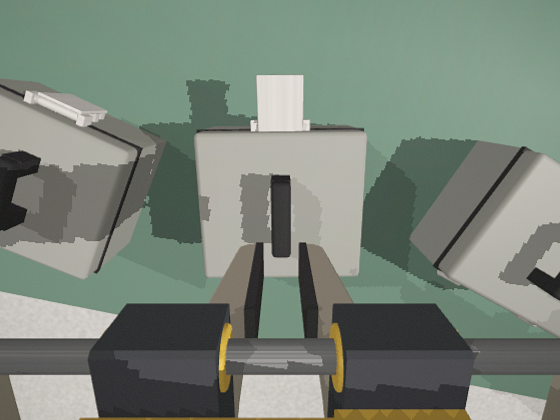

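The lid is fully down again and the jaws are clear. The catch is still open at (280,103) in the wrist view, within 2 px of the prediction. I'll move the closed fingertips over the catch's outer half.

Call:
arm_command --turn '[[0, 0, 0], [0, 0, 0], [0, 0, 0], [0, 0, 0], [0, 0, 0], [0, 0, 0]]' --translation '[[0.12, 0.03, 0], [0.231, 0.0555, 0], [0.231, 0.0555, -0.1], [0.231, 0.0555, -0.18], [0.231, 0.0555, -0.18], [0.231, 0.0555, -0.18]]' --jaw '[-1, -1, -1, -1, -1, -1]'

```text
clock: 7.42
eef_pos: [0.58, 0.0331, 0.1249]
ee_rot: [-180.0, -0.0, 13.3]
ft_force: [-0.2, 0.4, 0.5]
gripper_width: 0.0007
```

```bash
python3 - <<'E'
from plant import robot,cams
from h import *
f=cams.grab_frame("scene")[:,:,::-1][140:300,210:370];cv2.imwrite("pics/s3.png",cv2.resize(f,None,fx=3.7,fy=3.7,interpolation=cv2.INTER_NEAREST))
f=cams.grab_frame("top")[:,:,::-1][130:270,200:340];cv2.imwrite("pics/t3.png",cv2.resize(f,None,fx=4,fy=4,interpolation=cv2.INTER_NEAREST))
s=robot.read_state();print(s["eef_pos"],s["gripper_width"],s["ft_force"])
E
```

```text
[0.58055    0.03302802 0.12580758] 0.00027563093107674816 [0.57716092 0.40718074 0.49087795]
```

View pics/s3.png

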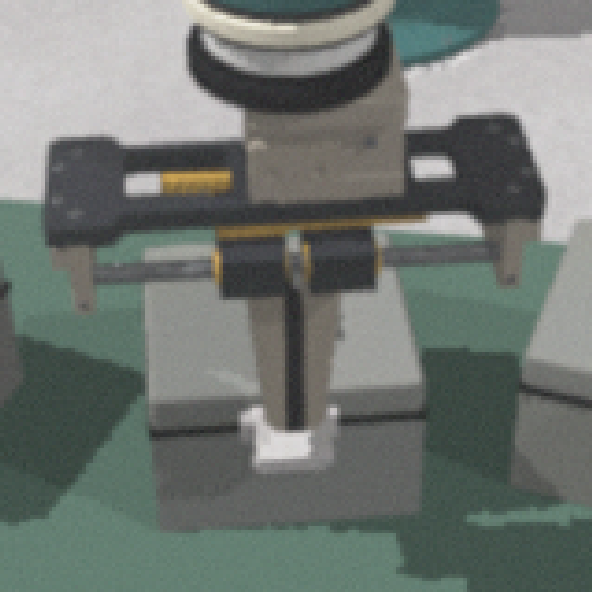

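The closed tips sit centred over the catch, about 26 mm above its top face. Now I'll press straight down.

Call:
arm_command --turn '[[0, 0, 0], [0, 0, 0], [0, 0, 0], [0, 0, 0], [0, 0, 0], [0, 0, 0]]' --translation '[[0, 0, -0.05], [0, 0, -0.075], [0, 0, -0.09], [0, 0, -0.105], [0, 0, -0.115], [0, 0, -0.115]]' --jaw '[-1, -1, -1, -1, -1, -1]'

```text
clock: 8.28
eef_pos: [0.5774, 0.0325, 0.0771]
ee_rot: [-180.0, 0.3, 13.3]
ft_force: [-0.7, -0.9, 0.5]
gripper_width: 0.0008
```

Call:
arm_command --turn '[[0, 0, 0], [0, 0, 0], [0, 0, 0], [0, 0, 0], [0, 0, 0]]' --translation '[[0, 0, -0.012], [0, 0, -0.023], [0, 0, -0.035], [0, 0, -0.035], [0, 0, -0.035]]' --jaw '[-1, -1, -1, -1, -1]'

```text
clock: 8.9
eef_pos: [0.5796, 0.0329, 0.0644]
ee_rot: [-180.0, 0.0, 13.3]
ft_force: [0.1, -0.4, -0.7]
gripper_width: 0.0004
```

```bash
python3 - <<'E'
from plant import robot,cams
from h import *
f=cams.grab_frame("scene")[:,:,::-1][140:300,210:370];cv2.imwrite("pics/s4.png",cv2.resize(f,None,fx=3.7,fy=3.7,interpolation=cv2.INTER_NEAREST))
E
```

```text
(no output)
```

View pics/s4.png

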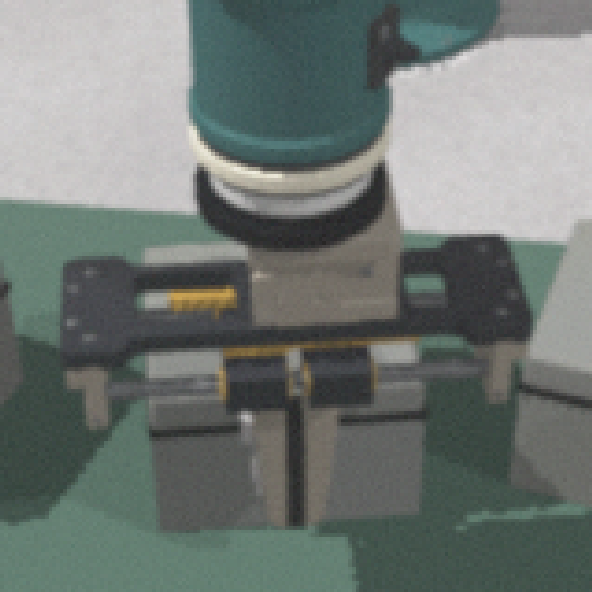

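The catch has dropped behind the fingers at about (250,460), and the force is near zero. I'll move outward, then up.

Call:
arm_command --turn '[[0, 0, 0], [0, 0, 0], [0, 0, 0], [0, 0, 0], [0, 0, 0], [0, 0, 0], [0, 0, 0]]' --translation '[[0.03, 0.007, 0], [0.06, 0.014, 0], [0.06, 0.014, 0.1], [0.06, 0.014, 0.22], [0.06, 0.014, 0.35], [0.06, 0.014, 0.42], [0.06, 0.014, 0.42]]' --jaw '[-1, -1, -1, -1, -1, -1, -1]'

```text
clock: 9.82
eef_pos: [0.6058, 0.039, 0.2352]
ee_rot: [180.0, -0.3, 13.3]
ft_force: [-0.6, 0.1, -0.6]
gripper_width: 0.0004
```

```bash
python3 - <<'E'
from plant import robot,cams
from h import *
f=cams.grab_frame("scene")[:,:,::-1][140:300,210:370];cv2.imwrite("pics/s5.png",cv2.resize(f,None,fx=3.7,fy=3.7,interpolation=cv2.INTER_NEAREST))
s=robot.read_state();print(s["clock"],s["eef_pos"],s["ft_force"])
E
```

```text
9.875 [0.60442834 0.03869173 0.23302977] [-0.01753934 -0.10031646 -0.18549982]
```

View pics/s5.png

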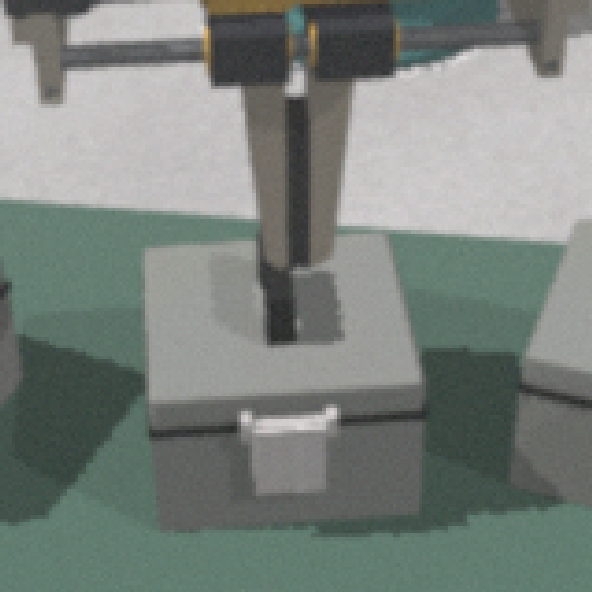

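The catch now hangs flat down the front, at about (290,455) in the crop, like those on the other cases. The lid is down and the gripper is well clear. I'll hand the job in.

```bash
python3 -c "
from plant import robot
print(robot.close_job())"
```

```text
the job is handed in; nothing more can be done
None
```

The job is done and handed in at about 9.9 s; the simulator gives no verdict. The loose case was the middle one. I pinched its handle and tugged the lid up along the hinge arc to about 0.125 rad, roughly 15 mm at the front edge. I then lowered it fully, let go, and pressed the catch's outer half down with closed fingertips until it snapped shut.

- **Tug:** a picture with the lid raised showed a gap under its front edge and the catch still sticking out. The tool pitch read 7.2°, which matches 0.125 rad.
- **Lid down:** pictures after I let go showed the lid down and the catch still open.
- **Catch shut:** the last picture shows the catch hanging flat on the case front and the lid down. The gripper is about 12 cm above the lid, with wrist force near zero.
- **Forces:** the highest wrist force shown at the end of any move was about 6.5 N, while gripping. I only saw end-of-move readings, so the peak during the press itself was not recorded.

No check failed. The largest disagreement was the handle's position in the first wrist picture, about 6 px from the prediction. I put that down to the handle's front leg being in view, and the grip then closed at 13.9 mm on the 14 mm bar.

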